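# Start the hold-down nut on the card rotator

### The arm

A 6-joint arm with a two-finger parallel gripper is mounted at the origin on the work surface. World frame = base frame: x ahead of the robot, y to its left, z up, the work surface at z = 0. Lengths are in m, angles in rad, forces in N, time in s.
With the tool pointing down it reaches from about 0.35 to 0.775 m from the base axis. Payload 5.5 kg.
Tool frame: the origin (TCP) lies between the finger pads; the fingertips stand 8 mm ahead of it and the grasp point (between the pads) lies 11 mm behind it; z points along the fingers, y is the line along which they close (so a half turn about z gives the same grasp; the last joint's range is limited). The gripper opens to 85 mm and grips with 20 to 120 N. Pads are 22 mm wide; open, the fingers measure 114 mm over their backs; the gripper's body (76 mm by 85 mm) begins 54 mm behind the grasp point. The pads swing forward as they close: fully open they stand 13 mm farther back than shut.
Start: joints at [0.985, 0.313, 0.046, 1.304, 0, 1.431], TCP at [0.248, 0.519, 0.239] pointing down, gripper open.
Joint ranges: [-2.76, 2.76], [-0.86, 1.69], [-1.03, 1.26], [-2.2, 2.34], [-1.47, 1.5], [-3.14, 3.14]. Speed limits (rad/s): [2.57, 2.57, 3.14, 3.14, 3.14, 3.14].

### API

Orientations are given as a unit quaternion [w, x, y, z].
In Python, from workcell import status, vision, job gives the robot as it stands. The module is installed in compiled form; this text tells all that it offers.
- The arm moves only by the tool apply_moves, never from a script. Its argument "moves" is one flat list of numbers, 6 for each row, row after row: the shift along the world's x, y, z in units of 25 mm (1.0 is 25 mm), then the turn, a rotation vector about the world's x, y, z in rad. In form: [x, y, z, rx, ry, rz, x, y, z, rx, ry, rz, ...]. A call has 1 to 20 rows; each row is the pose to reach, as a shift and turn from the pose commanded when the call began; what a row does not reach only later rows make up. A row lasts 1/12 s, in which the tool goes at most 41.7 mm and 7.16 degrees, less where a joint would pass 70% of its speed; a pose out of reach is approached as far as the arm can. A call with a gripper value outside its range is refused whole. "claw" is the opening in per cent of the stroke, from 0 (shut) to 100 (fully open), set as the call begins (left out, the last holds). The fingers move at their own pace and stop on an object; "newtons" is the grip in N (left out, the last holds). Time passes only in rows, so rows that repeat a pose let the fingers close. It gives the time, the measured TCP pose, the force, the opening and the grip force at its end, in the units of the state.
- status.get_state(): the state, without advancing time (a new reading comes with each control period).
- vision.read_camera(name): name is "scene" or "top" or "wrist"; returns a dict with "image" (480x640x3 uint8, blue, green, red), "camera_matrix" (3x3 intrinsics, pixels), "dist_coeffs" ([k1, k2, p1, p2, k3] as OpenCV has them; the pictures are not rectified), "camera_from_world" (4x4, takes a point from world to camera coordinates). Camera axes: x right, y down, z forward; pixel columns grow to the right and rows downward; lengths in m; the calibration is good to about 2 mm. A picture is of the moment at which its call begins. There is no depth.
- job.hand_in(): hands the job in; it is judged then, once.
The state is a dict: "clock": time; "joint_pos": joint angles; "qvel": joint speeds; "tau": joint torques, N m; "tcp_pos": TCP position; "orientation": TCP orientation; "wrist_force": force on the tool from outside, world axes, zero at the start; "ft_torque": the same for the moment, N m; "finger_gap": finger opening in m; "grip_force": force on a finger pad.
Only numpy, scipy, OpenCV 4.12 (cv2) and the standard library are available. Lean on these libraries where they do the work, as an engineer would, in place of code of your own. Each camera call takes 0.05 s, during which the arm holds its last target. There are 200 camera calls.

### The job

The hold-down plate on the card rotator needs its flange nut: set the nut on the stud, flange down, and with only light pressure back it off (counter-clockwise seen from above) until you feel the thread drop in, then run it down clockwise until its flange lies flat on the plate, and let go. Work gently: never bear down hard on the stud, and leave the spacer ring, the bottle and the jar where they are.

Things in the scene. Friction and masses are not known exactly. Their poses are not given: they have to be found in the camera images.
- nut: Loose steel hex flange nut, 0.2 kg, lying flange down on the bench. 44 mm across flats, 26 mm high; the lowest 4 mm is a round flange 52 mm across, the hex above it spans z 4 to 26 mm. Origin: centre of its underside, z up through the bore. Flats face the nut's +x, -x and every 60 degrees. Not to be confused with the round spacer ring
- nut_lugs (a point): Point on the nut's axis, 8 mm above its underside, level with the undersides of the three thread lugs in its 30.4 mm bore: 120 degrees apart, each 18 degrees wide, reaching in to a 20.4 mm circle
- rotator: Fixed card rotator on the bench: white housing 260 x 300 mm, 78 mm high, grey platform with white test cards, and an aluminium hold-down plate 70 x 250 mm across its middle, its top 95 mm above the bench. Origin: centre of its foot, x and y along its sides. A steel stud stands upright in the middle of the plate. The angle of the stud's thread about its axis varies and is not in this pose
- stud_tip (a point): Top of the stud, on its axis, 37.5 mm above the plate. The stud's top 18 mm is a smooth pilot 18 mm in diameter, its uppermost 10 mm tapering to 10 mm; below it is a right-hand three-start coarse thread, 28 mm outside diameter, lead 22.5 mm per turn
- stud_crown (a point): On the stud's axis, 19.5 mm above the plate: flat crown where the thread begins. The nut set on rests with its lugs here, underside 11.5 mm above the plate (14.5 if on the 3 blunt shoulders, 3 mm high). Backed off up to 95 degrees it drops 5.5 to 8 mm; 28 degrees further, shoulders stop it. By chance it may drop in at once. Turned clockwise before the drop it jams on the shoulders
- stud_seat (a point): On the stud's axis, on the plate's top, its z axis up: the nut's origin comes here when the flange lies flat on the plate. After the drop, clockwise turning takes the nut down 22.5 mm per turn with 1.7 mm of play up and down; 65 to 120 degrees from the drop bring the flange onto the plate, where turning stiffens
- spacer: Loose round aluminium spacer ring 48 mm across, 32 mm bore, 20 mm high, lying near the nut; to be left alone. Origin: centre of its underside
- bottle: Loose clear bottle with black cap, 60 mm across, 120 mm high; to be left alone. Origin: centre of its underside
- jar: Loose small amber jar with white lid, 50 mm across, 60 mm high; to be left alone. Origin: centre of its underside
Mind the look-alikes: they are no part of the job. Leave any green look-alike of the nut alone.

How it is judged:
By the outcome, as a careful person would: the job done as asked, in the order asked, and still so for the second after the job is handed in, with the robot touching nothing.
It also fails if it takes over 72 s, if anything falls off the work surface, if the arm or the gripper's body presses on something with over 40 N, if the wrist force passes 120 N, or if a joint passes its speed limit or range.

## Working session

There is one attempt and no reset: what is moved stays moved. The work goes in short steps, Python scripts to look and compute and a tool call to move; the robot and the scene stay as the last step left them, time stands still between calls to the robot, and variables do not carry over. Pictures are saved under pics/ and viewed, at most 10 in all, crops included, and the job is handed in when it is done.

Besides the shell and the picture viewer there is one more tool, called after ">>>" as name(argument=value, ...) on one line, values as JSON. apply_moves: Moves the arm, as the interface text tells. Its arguments: {"type":"object","properties":{"moves":{"type":"array","items":{"type":"number"}},"claw":{"type":"number"},"newtons":{"type":"number"}},"required":["moves"]}

```bash
mkdir -p pics; cat > h.py <<'E'
import numpy as np, cv2
from workcell import status, vision, job
def grab(n,f):
    r=vision.read_camera(n); cv2.imwrite('pics/'+f+'.png',r['image']); np.savez('pics/'+f+'.npz',K=r['camera_matrix'],D=r['dist_coeffs'],T=r['camera_from_world']); return r['image']
def ray(f,uv):
    z=np.load('pics/'+f+'.npz'); p=cv2.undistortPoints(np.array([[uv]],float),z['K'],z['D'])[0,0]
    R,t=z['T'][:3,:3],z['T'][:3,3]; d=R.T@np.array([p[0],p[1],1]); return -R.T@t,d/np.linalg.norm(d)
def atz(f,uv,h):
    c,d=ray(f,uv); return c+d*(h-c[2])/d[2]
def tri(*fu):
    A=np.zeros((3,3));b=np.zeros(3);L=[ray(f,u) for f,u in fu]
    for c,d in L: M=np.eye(3)-np.outer(d,d);A+=M;b+=M@c
    p=np.linalg.solve(A,b); return p,[np.linalg.norm((np.eye(3)-np.outer(d,d))@(p-c)) for c,d in L]
def proj(f,P):
    z=np.load('pics/'+f+'.npz');T=z['T']; return cv2.projectPoints(np.array(P,float).reshape(-1,3),cv2.Rodrigues(T[:3,:3])[0],T[:3,3],z['K'],z['D'])[0][:,0]
E
python3 - <<'E'
from h import *
print(status.get_state())
a=grab('scene','s0');b=grab('top','t0');grab('wrist','w0')
for f in('s0','t0','w0'):
    T=np.load(f'pics/{f}.npz')['T'];print(f,(-T[:3,:3].T@T[:3,3]).round(3),T[2,:3].round(2))
E
```

```text
{'clock': 0.0, 'joint_pos': array([9.85417926e-01, 3.14048375e-01, 4.49460564e-02, 1.30357770e+00,
       2.42403371e-05, 1.43118242e+00]), 'qvel': array([ 0.00013985, -0.00165083, -0.00011771,  0.00075026, -0.00133571,
        0.00043498]), 'tau': array([ 1.39495507e-03, -4.80631757e+01,  2.98531348e+01,  1.96523534e-02,
       -6.19663433e-05,  8.21522349e-06]), 'tcp_pos': array([0.24763952, 0.51838498, 0.23836809]), 'orientation': array([-3.45320331e-04,  2.21041404e-01,  9.75263970e-01, -8.76343068e-04]), 'wrist_force': array([-0.20240119, -0.39127839,  0.12551829]), 'ft_torque': array([-0.03105321, -0.04536958,  0.00283681]), 'grip_force': 0.0, 'finger_gap': 0.0852723380221716}
s0 [1.007 0.564 1.182] [-0.38 -0.39 -0.84]
t0 [0.424 0.079 1.025] [ 0.13 -0.   -0.99]
w0 [0.181 0.55  0.374] [ 0.26 -0.13 -0.96]
```

View pics/s0.png

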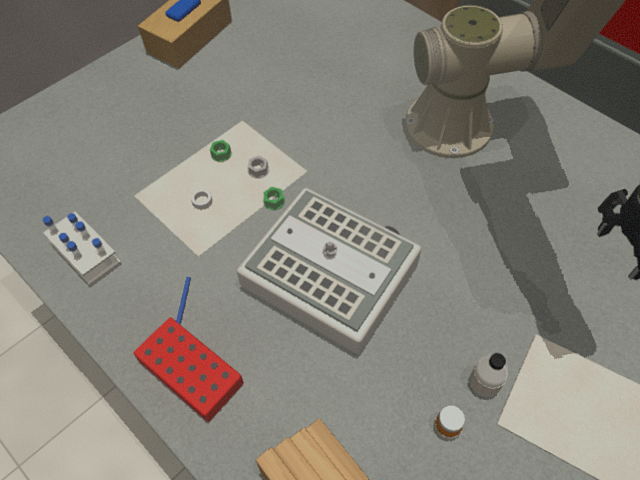

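View pics/t0.png

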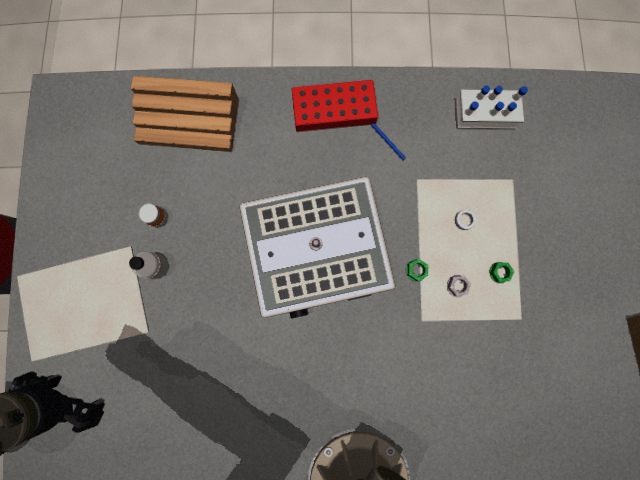

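The candidates in the top view:
- Steel grey hex at (458,286). It is grey and hexagonal, so it fits the nut.
- Green hexes at (418,270) and (502,272), which are look-alikes.
- Smooth round ring at (464,219), which is the spacer.

The stud is at (316,243). I'll confirm this in enlarged crops.

```bash
python3 - <<'E'
from h import *
s=cv2.imread('pics/s0.png');t=cv2.imread('pics/t0.png')
c=lambda i,u,v:cv2.resize(i[v-20:v+20,u-26:u+26],(400,300),interpolation=cv2.INTER_CUBIC)
cv2.imwrite('pics/c0.png',np.vstack([np.hstack([c(t,458,286),c(t,316,243)]),np.hstack([c(s,258,167),c(s,330,250)])]))
E
```

```text
(no output)
```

View pics/c0.png

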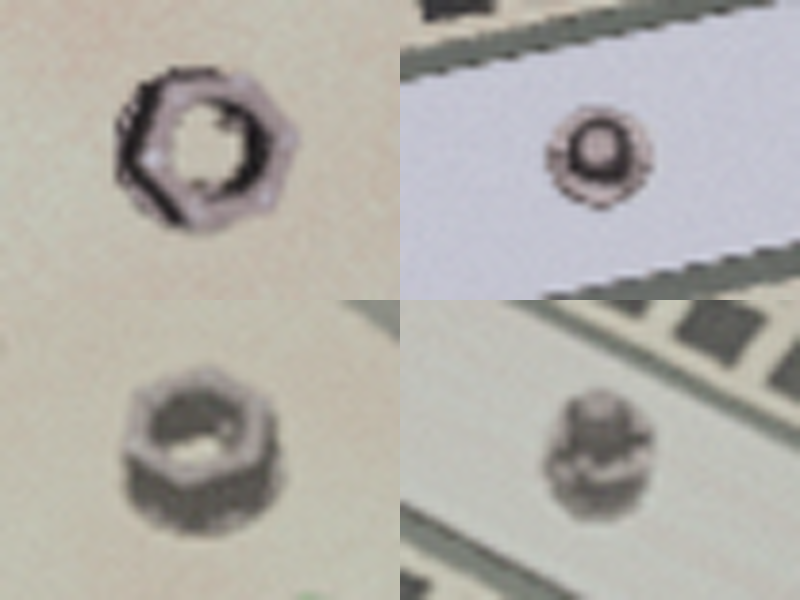

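The crops confirm it: the grey part at top (460,286) is a hex with a flange and lugs in its bore. Its hex top centres at top (460.4,285.8) and scene (257.8,163.9). The stud tip is at top (315.8,242.1) and scene (329.8,243.4).

```bash
python3 - <<'E'
from h import *
print('nut',tri(('t0',(460.4,285.8)),('s0',(257.8,163.9))))
print('tip',tri(('t0',(315.8,242.1)),('s0',(329.8,243.4))))
# hex vertices top
V=[(140,158),(300,142),(245,75),(270,210),(185,225),(160,85)]
P=np.array([atz('t0',(431.5+x/7.69,265.6+y/7.5),.026) for x,y in V]);c=P.mean(0)
print(c,np.degrees(np.arctan2(*(P-c)[:,1::-1].T))%60, np.linalg.norm(P-c,axis=1))
V=[(240,245),(368,178),(393,287),(265,316)]
Q=np.array([atz('t0',v,.078) for v in V]);print(Q.round(3))
for n,a,b in(('g1',(418,270),0),('g2',(502,272),0),('sp',(464,219),0),('bottle',(137,264),.12),('jar',(150,214),.06)):print(n,atz('t0',a,b or .02).round(3))
E
```

```text
nut (array([ 0.43991371, -0.24032257,  0.0200146 ]), [np.float64(0.0003076015469616392), np.float64(0.00030760154696166884)])
tip (array([0.53070126, 0.09353274, 0.1303086 ]), [np.float64(0.000229773118875499), np.float64(0.0002297731188755797)])
[ 0.44040176 -0.23651691  0.026     ] [36.04554606 34.2428496  37.07274236 39.416992   35.35211482 39.78075109] [0.02362733 0.02562281 0.02462835 0.0243776  0.02542355 0.02582955]
[[ 0.531  0.262  0.078]
 [ 0.681 -0.023  0.078]
 [ 0.438 -0.073  0.078]
 [ 0.377  0.205  0.078]]
g1 [ 0.477 -0.142  0.02 ]
g2 [ 0.471 -0.341  0.02 ]
sp [ 0.597 -0.256  0.02 ]
bottle [0.487 0.473 0.12 ]
jar [0.605 0.475 0.06 ]
```

Both points check out: the nut is at (0.440,-0.238) with its flats at about 7° mod 60, and the stud axis is at (0.531,0.0935). I'll move over the nut, closing the fingers roughly along x so they stay clear of the green nuts.

>>> apply_moves(moves=[8, -12, 0, 0, 0, -0.5, 8, -12, 0, 0, 0, -0.5, 8, -12, 0, 0, 0, -0.5, 8, -12, 0, 0, 0, -0.5, 8, -12, 0, 0, 0, -0.5, 8, -12, 0, 0, 0, -0.5, 8, -12, 0, 0, 0, -0.5, 8, -12, 0, 0, 0, -0.5, 8, -12, 0, 0, 0, -0.5, 7.7, -30.2, -1.5, 0, 0, -1.0, 7.7, -30.2, -1.5, 0, 0, -1.0, 7.7, -30.2, -1.5, 0, 0, -1.0, 7.7, -30.2, -1.5, 0, 0, -1.0, 7.7, -30.2, -1.5, 0, 0, -1.0, 7.7, -30.2, -1.5, 0, 0, -1.0, 7.7, -30.2, -1.5, 0, 0, -1.0, 7.7, -30.2, -1.5, 0, 0, -1.0, 7.7, -30.2, -1.5, 0, 0, -1.0, 7.7, -30.2, -1.5, 0, 0, -1.0, 7.7, -30.2, -1.5, 0, 0, -1.0], claw=100, newtons=30)

```text
clock: 1.82
tcp_pos: [0.4398, -0.2383, 0.2015]
orientation: [0.0, 0.662, 0.75, 0.0]
wrist_force: [0.6, 0.2, -0.6]
finger_gap: 0.0853
grip_force: 0.0
```

```bash
python3 - <<'E'
from h import *
grab('wrist','w1');s=status.get_state();print(s['joint_pos'],s['tcp_pos'])
i=cv2.imread('pics/w1.png');print(proj('w1',[.44,-.238,.026]))
E
```

```text
[-0.66533389  0.18951574 -0.21216908  1.16563364 -0.00362344  0.78624079] [ 0.44037597 -0.24521399  0.20079347]
[[321.3398905  211.49854903]]
```

View pics/w1.png

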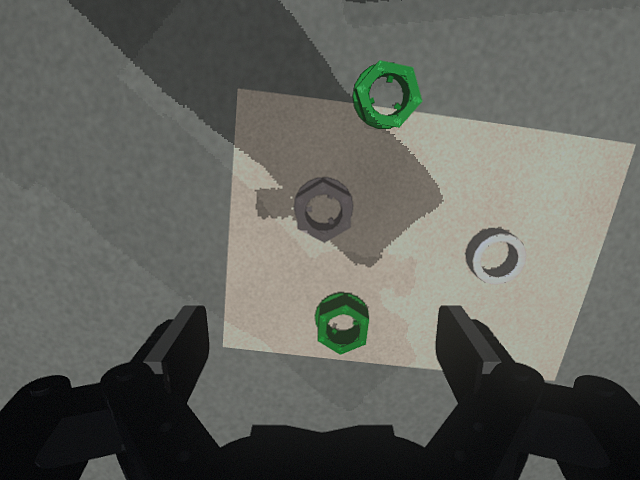

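The grey hex nut shows at (324,210), with its flats facing left and right along the closing line. The green nuts are at (388,95) and (342,325), and the spacer at (496,256). The fingers will be clear of all of them.

```bash
python3 - <<'E'
from h import *
s=status.get_state();print(s['tcp_pos'],s['wrist_force'])
print(atz('w1',(324,210),.026),tri(('w1',(324,210)),('t0',(460.4,285.8)),('s0',(257.8,163.9))))
i=cv2.imread('pics/w1.png')[165:255,265:385];cv2.imwrite('pics/c1.png',cv2.resize(i,(800,600),interpolation=cv2.INTER_CUBIC))
E
```

```text
[ 0.44037597 -0.24521399  0.20079347] [ 2.04784887 -6.74251294  0.5319889 ]
[ 0.44198    -0.23649401  0.026     ] (array([ 0.44109699, -0.23826359,  0.02303272]), [np.float64(0.001451663802997489), np.float64(0.0016223335980816529), np.float64(0.0005029279822885459)])
```

View pics/c1.png

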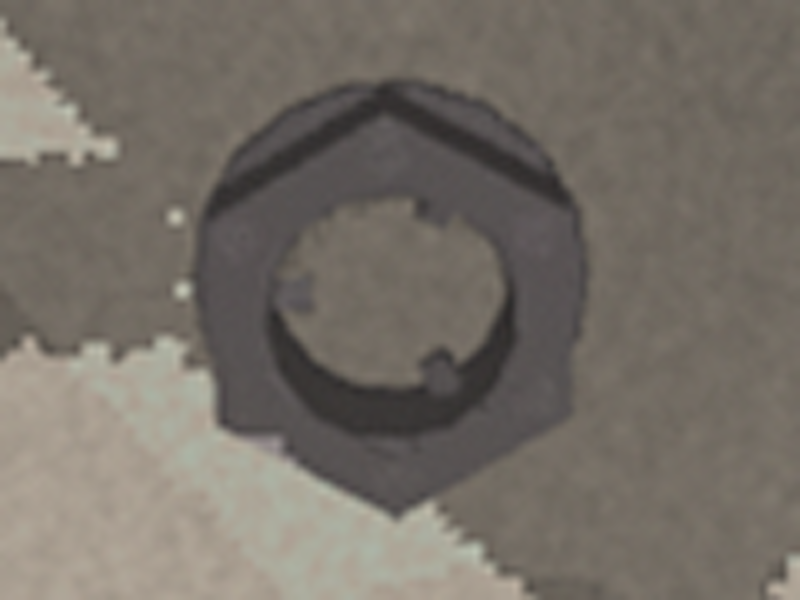

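>>> apply_moves(moves=[0, 0, 0, 0, 0, 0, 0, 0, 0, 0, 0, 0, 0, -0.08, -1.5, 0, 0, 0, 0, -0.08, -3, 0, 0, 0, 0, -0.08, -4.5, 0, 0, 0, 0, -0.08, -5.5, 0, 0, 0, 0, -0.08, -6, 0, 0, 0, 0, -0.08, -6, 0, 0, 0, 0, -0.08, -6, 0, 0, 0, 0, -0.08, -6, 0, 0, 0])

```text
clock: 2.7
tcp_pos: [0.4414, -0.2377, 0.0531]
orientation: [0.001, 0.661, 0.75, 0.0]
wrist_force: [0.1, 0.1, 0.2]
finger_gap: 0.0851
grip_force: 0.0
```

>>> apply_moves(moves=[0, 0, -0.6, 0, 0, 0, 0, 0, -1.2, 0, 0, 0, 0, 0, -1.5, 0, 0, 0, 0, 0, -1.5, 0, 0, 0, 0, 0, -1.5, 0, 0, 0, 0, 0, -1.5, 0, 0, 0])

```text
clock: 3.2
tcp_pos: [0.4412, -0.2386, 0.0154]
orientation: [0.001, 0.661, 0.75, 0.0]
wrist_force: [-0.5, 0.7, 0.5]
finger_gap: 0.0853
grip_force: 0.0
```

>>> apply_moves(moves=[0, 0, 0, 0, 0, 0, 0, 0, 0, 0, 0, 0, 0, 0, 0, 0, 0, 0, 0, 0, 0, 0, 0, 0, 0, 0, 0, 0, 0, 0, 0, 0, 0, 0, 0, 0, 0, 0, 0, 0, 0, 0, 0, 0, 0, 0, 0, 0, 0, 0, 0, 0, 0, 0, 0, 0, 0, 0, 0, 0], claw=30, newtons=40)

```text
clock: 4.03
tcp_pos: [0.4409, -0.2384, 0.015]
orientation: [0.001, 0.662, 0.75, 0.0]
wrist_force: [-0.5, 0.4, 6.0]
finger_gap: 0.0434
grip_force: 40.6
```

>>> apply_moves(moves=[0, 0, 0.5, 0, 0, 0, 0, 0, 1.5, 0, 0, 0, 0, 0, 3, 0, 0, 0, 0, 0, 4.5, 0, 0, 0, 0, 0, 6, 0, 0, 0, 0, 0, 7, 0, 0, 0, 0, 0, 7, 0, 0, 0, 0, 0, 7, 0, 0, 0])

```text
clock: 4.7
tcp_pos: [0.4412, -0.2388, 0.1906]
orientation: [0.002, 0.662, 0.75, 0.0]
wrist_force: [-0.0, 0.0, -2.0]
finger_gap: 0.0432
grip_force: 41.4
```

>>> apply_moves(moves=[0.3, 1, 0, 0, 0, 0.1, 0.6, 2, 0, 0, 0, 0.2, 0.9, 3, 0, 0, 0, 0.3, 1.2, 4, 0, 0, 0, 0.4, 1.5, 5, 0, 0, 0, 0.5, 1.8, 6, 0, 0, 0, 0.6, 2.1, 7, 0, 0, 0, 0.7, 2.4, 8, 0, 0, 0, 0.8, 2.6, 9, 0, 0, 0, 0.9, 2.9, 10, 0, 0, 0, 1.0, 3.2, 11, 0, 0, 0, 1.1, 3.4, 12, 0, 0, 0, 1.2, 3.5, 12.6, 0, 0, 0, 1.3, 3.6, 13, 0, 0, 0, 1.4, 3.6, 13.2, 0, 0, 0, 1.45, 3.6, 13.25, 0, 0, 0, 1.45, 3.6, 13.25, 0, 0, 0, 1.45, 3.6, 13.25, 0, 0, 0, 1.45, 3.6, 13.25, 0, 0, 0, 1.45, 3.6, 13.25, 0, 0, 0, 1.45])

```text
clock: 6.37
tcp_pos: [0.5303, 0.0925, 0.189]
orientation: [-0.0, -0.001, 1.0, 0.0]
wrist_force: [0.1, -1.1, -1.0]
finger_gap: 0.0431
grip_force: 41.3
```

```bash
python3 - <<'E'
from h import *
grab('wrist','w2');grab('top','t2');grab('scene','s2');s=status.get_state();print(s['joint_pos'],s['tcp_pos'],s['orientation'],s['wrist_force'],s['ft_torque'])
print(proj('w2',[[.531,.0935,.1325],[.531,.0935,.095]]),proj('s2',[.531,.0935,.1325]))
i=cv2.imread('pics/w2.png')
s=cv2.imread('pics/s2.png')[150:300,260:400]
cv2.imwrite('pics/c2.png',np.hstack([cv2.resize(i[100:480,100:540],(440,380)),cv2.resize(s,(355,380),interpolation=cv2.INTER_CUBIC)]))
E
```

```text
[ 2.37781367e-02  2.62691156e-01 -1.46332807e-01  1.16164597e+00
  4.33837431e-05  2.06237175e-02] [0.53047903 0.09265148 0.18936232] [ 6.27023763e-05 -1.57721031e-03  9.99998754e-01  2.30894980e-05] [-0.07123032  0.79673451 -1.35597842] [-0.06358679  0.01542703 -0.01346981]
[[325.20382817 266.56545633]
 [324.67311202 244.2978002 ]] [[329.79606486 242.9071256 ]]
```

View pics/c2.png

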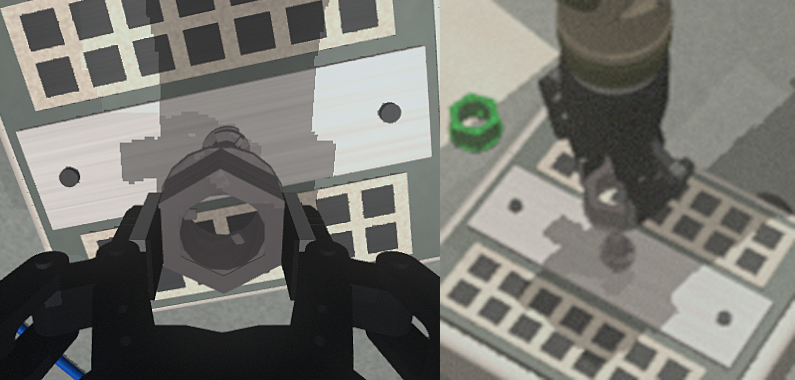

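```bash
python3 - <<'E'
from h import *
print(atz('w2',(321.5,322),.2005))
a=np.radians(np.arange(0,360,60)+30)
for c in ((.5305,.0927),(.5305,.0950),(.5305,.0905)):
  print(proj('w2',[[c[0]+.0254*np.cos(x),c[1]+.0254*np.sin(x),.2005] for x in a+np.pi/6*1]).round(0).tolist(),proj('w2',[*c,.2005]))
print(proj('w2',[[.545,.0935,.1145],[.531,.1075,.1145],[.531,.0795,.1145]]))
i=cv2.imread('pics/w2.png');cv2.imwrite('pics/c3.png',np.hstack([cv2.resize(i[200:410,230:420],(400,442),interpolation=cv2.INTER_CUBIC),cv2.resize(i[210:280,293:357],(400,442),interpolation=cv2.INTER_CUBIC)]))
E
```

```text
[0.52546463 0.09156563 0.2005    ]
[[384.0, 365.0], [388.0, 303.0], [325.0, 268.0], [261.0, 302.0], [264.0, 365.0], [324.0, 394.0]] [[324.61911413 334.56006317]]
[[390.0, 365.0], [395.0, 303.0], [332.0, 268.0], [268.0, 302.0], [271.0, 365.0], [330.0, 394.0]] [[331.06473264 334.58169226]]
[[378.0, 365.0], [382.0, 303.0], [319.0, 268.0], [255.0, 302.0], [259.0, 365.0], [318.0, 394.0]] [[318.45315075 334.53723461]]
[[324.76076655 277.88988355]
 [349.67427539 255.07968619]
 [300.17214894 254.87827265]]
```

View pics/c3.png

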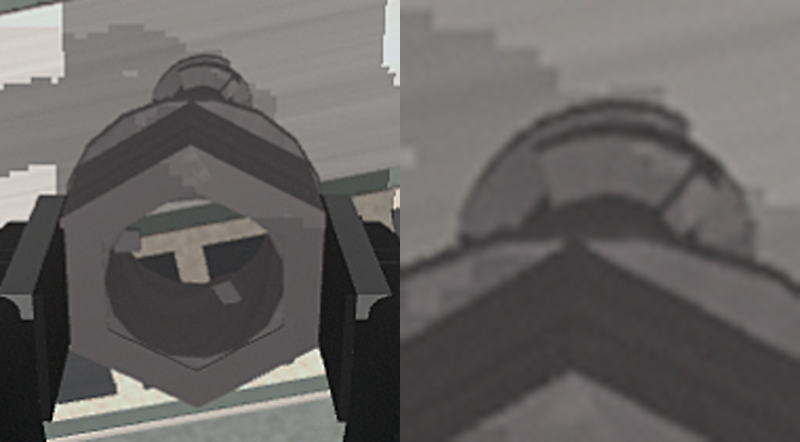

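```bash
python3 - <<'E'
from h import *
for r,z in((.014,.095),(.014,.105),(.014,.1145),(.014,.1175),(.009,.1145)):
  a=np.linspace(0,2*np.pi,73);p=proj('w2',[[.531+r*np.cos(x),.0935+r*np.sin(x),z] for x in a]);print(r,z,p.min(0).round(1),p.max(0).round(1))
print(status.get_state()['tcp_pos'])
E
```

```text
0.014 0.095 [301.8 222.2] [347.5 265.7]
0.014 0.105 [301.  226.6] [348.6 271.7]
0.014 0.1145 [300.2 231.2] [349.7 277.9]
0.014 0.1175 [299.9 232.7] [350. 280.]
0.009 0.1145 [309.  239.8] [340.8 269.8]
[0.53047903 0.09265148 0.18936232]
```

The hex top is centred in the grip at about (322,331). The stud's crown and pilot centre at u≈326, so I'll shift about 1.5 mm in +y and lower slowly.

>>> apply_moves(moves=[0.02, 0.06, -0.5, 0, 0, 0, 0.02, 0.06, -1, 0, 0, 0, 0.02, 0.06, -1.4, 0, 0, 0, 0.02, 0.06, -1.6, 0, 0, 0, 0.02, 0.06, -1.8, 0, 0, 0, 0.02, 0.06, -1.9, 0, 0, 0, 0.02, 0.06, -2, 0, 0, 0, 0.02, 0.06, -2.1, 0, 0, 0, 0.02, 0.06, -2.2, 0, 0, 0, 0.02, 0.06, -2.2, 0, 0, 0])

```text
clock: 7.35
tcp_pos: [0.5309, 0.0946, 0.1341]
orientation: [-0.0, -0.002, 1.0, 0.0]
wrist_force: [-0.7, 0.1, -0.7]
finger_gap: 0.0433
grip_force: 41.4
```

>>> apply_moves(moves=[0, 0, -0.08, 0, 0, 0, 0, 0, -0.16, 0, 0, 0, 0, 0, -0.24, 0, 0, 0, 0, 0, -0.32, 0, 0, 0, 0, 0, -0.32, 0, 0, 0])

```text
clock: 7.77
tcp_pos: [0.5307, 0.0946, 0.1258]
orientation: [-0.0, -0.002, 1.0, 0.0]
wrist_force: [0.8, 0.1, -2.0]
finger_gap: 0.0433
grip_force: 41.4
```

>>> apply_moves(moves=[0, 0, -0.03, 0, 0, 0, 0, 0, -0.06, 0, 0, 0, 0, 0, -0.06, 0, 0, 0])

```text
clock: 8.02
tcp_pos: [0.5309, 0.0946, 0.1247]
orientation: [-0.0, -0.002, 1.0, 0.0]
wrist_force: [0.2, 0.2, -1.3]
finger_gap: 0.0428
grip_force: 41.4
```

>>> apply_moves(moves=[0, 0, -0.03, 0, 0, 0, 0, 0, -0.06, 0, 0, 0, 0, 0, -0.06, 0, 0, 0])

```text
clock: 8.27
tcp_pos: [0.5312, 0.0946, 0.1239]
orientation: [0.0, -0.002, 1.0, 0.0]
wrist_force: [-0.1, 0.2, 4.2]
finger_gap: 0.0429
grip_force: 42.0
```

Contact: about 5 N up at TCP z 0.124. Backing off counter-clockwise under light pressure.

>>> apply_moves(moves=[0, 0, -0.02, 0, 0, 0.05, 0, 0, -0.02, 0, 0, 0.1, 0, 0, -0.02, 0, 0, 0.15, 0, 0, -0.02, 0, 0, 0.15])

```text
clock: 8.6
tcp_pos: [0.5309, 0.0946, 0.1227]
orientation: [-0.0, -0.078, 0.997, 0.0]
wrist_force: [-0.5, 0.3, -2.8]
finger_gap: 0.0432
grip_force: 41.3
```

>>> apply_moves(moves=[0, 0, 0, 0, 0, 0.05, 0, 0, 0, 0, 0, 0.1, 0, 0, 0, 0, 0, 0.15, 0, 0, 0, 0, 0, 0.15])

```text
clock: 8.93
tcp_pos: [0.5309, 0.0946, 0.1226]
orientation: [-0.0, -0.151, 0.988, 0.0]
wrist_force: [0.1, -0.3, -1.2]
finger_gap: 0.0431
grip_force: 41.3
```

Contact has gone, which fits slipping off a blunt shoulder. I'll feed down to the crown, expecting TCP at about 0.121.

>>> apply_moves(moves=[0, 0, -0.03, 0, 0, 0, 0, 0, -0.05, 0, 0, 0, 0, 0, -0.05, 0, 0, 0])

```text
clock: 9.18
tcp_pos: [0.5309, 0.0946, 0.1214]
orientation: [-0.0, -0.151, 0.989, 0.0]
wrist_force: [0.2, 0.2, -0.9]
finger_gap: 0.0435
grip_force: 41.4
```

>>> apply_moves(moves=[0, 0, -0.02, 0, 0, 0, 0, 0, -0.03, 0, 0, 0, 0, 0, -0.03, 0, 0, 0])

```text
clock: 9.43
tcp_pos: [0.531, 0.0946, 0.1212]
orientation: [0.0, -0.151, 0.988, 0.0]
wrist_force: [-1.4, 0.1, 2.4]
finger_gap: 0.0432
grip_force: 41.8
```

On the crown at 0.121. Continuing counter-clockwise.

>>> apply_moves(moves=[0, 0, -0.03, 0, 0, 0.05, 0, 0, -0.03, 0, 0, 0.1, 0, 0, -0.03, 0, 0, 0.15, 0, 0, -0.03, 0, 0, 0.15])

```text
clock: 9.77
tcp_pos: [0.5317, 0.0947, 0.1211]
orientation: [0.001, -0.226, 0.974, -0.0]
wrist_force: [-1.6, -0.4, 5.7]
finger_gap: 0.0432
grip_force: 42.1
```

>>> apply_moves(moves=[0, 0, 0, 0, 0, 0.05, 0, 0, 0, 0, 0, 0.1, 0, 0, 0, 0, 0, 0.15, 0, 0, 0, 0, 0, 0.15])

```text
clock: 10.1
tcp_pos: [0.5318, 0.095, 0.121]
orientation: [0.001, -0.298, 0.955, 0.0]
wrist_force: [-0.8, 1.3, 5.8]
finger_gap: 0.0433
grip_force: 42.1
```

>>> apply_moves(moves=[0, 0, 0, 0, 0, 0.05, 0, 0, 0, 0, 0, 0.1, 0, 0, 0, 0, 0, 0.15, 0, 0, 0, 0, 0, 0.15])

```text
clock: 10.43
tcp_pos: [0.5317, 0.095, 0.1211]
orientation: [0.001, -0.369, 0.93, 0.0]
wrist_force: [-1.0, 1.0, 5.3]
finger_gap: 0.0433
grip_force: 42.1
```

>>> apply_moves(moves=[0, 0, 0, 0, 0, 0.05, 0, 0, 0, 0, 0, 0.1, 0, 0, 0, 0, 0, 0.15, 0, 0, 0, 0, 0, 0.15])

```text
clock: 10.77
tcp_pos: [0.5318, 0.095, 0.1211]
orientation: [0.001, -0.437, 0.899, -0.0]
wrist_force: [-0.2, 1.2, 5.0]
finger_gap: 0.0431
grip_force: 42.0
```

>>> apply_moves(moves=[0, 0, 0, 0, 0, 0.05, 0, 0, 0, 0, 0, 0.1, 0, 0, 0, 0, 0, 0.15, 0, 0, 0, 0, 0, 0.15])

```text
clock: 11.1
tcp_pos: [0.5318, 0.095, 0.1209]
orientation: [0.001, -0.503, 0.864, -0.0]
wrist_force: [0.3, 1.5, 5.7]
finger_gap: 0.0433
grip_force: 42.0
```

>>> apply_moves(moves=[0, 0, 0, 0, 0, 0.05, 0, 0, 0, 0, 0, 0.1, 0, 0, 0, 0, 0, 0.15, 0, 0, 0, 0, 0, 0.15])

```text
clock: 11.43
tcp_pos: [0.5315, 0.0951, 0.1205]
orientation: [0.001, -0.566, 0.824, 0.0]
wrist_force: [0.2, 2.4, 2.2]
finger_gap: 0.0432
grip_force: 41.7
```

>>> apply_moves(moves=[0, 0, -0.01, 0, 0, 0.04, 0, 0, -0.01, 0, 0, 0.08, 0, 0, -0.01, 0, 0, 0.08])

```text
clock: 11.68
tcp_pos: [0.5303, 0.0943, 0.119]
orientation: [-0.001, -0.598, 0.801, 0.0]
wrist_force: [0.1, 0.3, -1.1]
finger_gap: 0.0434
grip_force: 41.3
```

The thread has let go: the force went to zero and z is free. Feeding down without turning.

>>> apply_moves(moves=[0, 0, -0.04, 0, 0, 0, 0, 0, -0.08, 0, 0, 0, 0, 0, -0.1, 0, 0, 0, 0, 0, -0.1, 0, 0, 0])

```text
clock: 12.02
tcp_pos: [0.5306, 0.0945, 0.1169]
orientation: [-0.0, -0.598, 0.801, 0.0]
wrist_force: [0.2, 0.5, -0.9]
finger_gap: 0.0433
grip_force: 41.3
```

>>> apply_moves(moves=[0, 0, -0.03, 0, 0, 0, 0, 0, -0.05, 0, 0, 0, 0, 0, -0.05, 0, 0, 0])

```text
clock: 12.27
tcp_pos: [0.5309, 0.0946, 0.116]
orientation: [-0.0, -0.599, 0.801, 0.0]
wrist_force: [-0.1, -0.1, -1.9]
finger_gap: 0.0432
grip_force: 41.3
```

>>> apply_moves(moves=[0, 0, -0.03, 0, 0, 0, 0, 0, -0.05, 0, 0, 0, 0, 0, -0.05, 0, 0, 0])

```text
clock: 12.52
tcp_pos: [0.5311, 0.0946, 0.115]
orientation: [0.0, -0.599, 0.801, -0.0]
wrist_force: [1.4, -0.7, 0.1]
finger_gap: 0.0433
grip_force: 41.4
```

>>> apply_moves(moves=[0, 0, -0.02, 0, 0, 0, 0, 0, -0.03, 0, 0, 0, 0, 0, -0.03, 0, 0, 0])

```text
clock: 12.77
tcp_pos: [0.5312, 0.0946, 0.1147]
orientation: [0.0, -0.599, 0.801, -0.0]
wrist_force: [-2.3, -0.1, 4.4]
finger_gap: 0.0432
grip_force: 42.0
```

Dropped 6.2 mm and rests on the thread flank. Seating should be about 5.3 mm (85°) further, at TCP z ≈ 0.1095. Turning clockwise and following the lead.

>>> apply_moves(moves=[0, 0, -0.014, 0, 0, -0.08, 0, 0, -0.028, 0, 0, -0.18, 0, 0, -0.043, 0, 0, -0.28, 0, 0, -0.043, 0, 0, -0.3, 0, 0, -0.043, 0, 0, -0.3])

```text
clock: 13.18
tcp_pos: [0.5313, 0.0942, 0.1137]
orientation: [0.0, -0.472, 0.881, -0.001]
wrist_force: [-2.0, -2.0, 5.9]
finger_gap: 0.0431
grip_force: 42.1
```

>>> apply_moves(moves=[0, 0, -0.014, 0, 0, -0.1, 0, 0, -0.028, 0, 0, -0.2, 0, 0, -0.043, 0, 0, -0.3, 0, 0, -0.043, 0, 0, -0.3])

```text
clock: 13.52
tcp_pos: [0.5315, 0.0944, 0.1126]
orientation: [0.001, -0.334, 0.943, -0.0]
wrist_force: [-0.9, -0.3, 4.7]
finger_gap: 0.0433
grip_force: 42.0
```

Tracking the thread well, at about 1.07 mm per 0.3 rad and about 6 N.

>>> apply_moves(moves=[0, 0, -0.014, 0, 0, -0.1, 0, 0, -0.028, 0, 0, -0.2, 0, 0, -0.043, 0, 0, -0.3, 0, 0, -0.043, 0, 0, -0.3])

```text
clock: 13.85
tcp_pos: [0.5317, 0.0944, 0.1115]
orientation: [0.001, -0.19, 0.982, -0.0]
wrist_force: [-0.7, -1.6, 5.2]
finger_gap: 0.0432
grip_force: 41.9
```

>>> apply_moves(moves=[0, 0, -0.014, 0, 0, -0.1, 0, 0, -0.028, 0, 0, -0.2, 0, 0, -0.043, 0, 0, -0.3, 0, 0, -0.043, 0, 0, -0.3])

```text
clock: 14.18
tcp_pos: [0.5317, 0.0945, 0.1104]
orientation: [0.001, -0.042, 0.999, -0.0]
wrist_force: [0.7, -0.2, 5.4]
finger_gap: 0.0437
grip_force: 42.0
```

```bash
python3 -c "
from h import *
s=status.get_state();print(s['ft_torque'],s['joint_pos'],s['tcp_pos'])"
```

```text
[-0.19405526  0.08325242 -0.01101884] [ 2.72996611e-02  3.18920811e-01 -2.73386875e-01  9.76696776e-01
 -3.89610763e-05 -5.63676584e-02] [0.53174801 0.09453858 0.11036932]
```

>>> apply_moves(moves=[0, 0, -0.014, 0, 0, -0.1, 0, 0, -0.028, 0, 0, -0.2, 0, 0, -0.028, 0, 0, -0.2])

```text
clock: 14.43
tcp_pos: [0.532, 0.0946, 0.1101]
orientation: [0.001, 0.058, 0.998, 0.0]
wrist_force: [0.3, -1.5, 7.2]
finger_gap: 0.0433
grip_force: 41.9
```

>>> apply_moves(moves=[0, 0, -0.01, 0, 0, -0.08, 0, 0, -0.02, 0, 0, -0.15, 0, 0, -0.02, 0, 0, -0.15])

```text
clock: 14.68
tcp_pos: [0.5321, 0.0944, 0.11]
orientation: [0.001, 0.132, 0.991, 0.0]
wrist_force: [-0.5, -1.6, 9.3]
finger_gap: 0.0427
grip_force: 42.2
```

```bash
python3 -c "
from h import *
s=status.get_state();print(s['ft_torque'],s['tcp_pos'])"
```

```text
[-0.31512818  0.31385475 -0.18582685] [0.53205363 0.09436747 0.11004779]
```

z has stopped at 0.110 and the force is rising, so the flange is on the plate. I'll turn a little more, without feeding down, until it stiffens.

>>> apply_moves(moves=[0, 0, 0, 0, 0, -0.07, 0, 0, 0, 0, 0, -0.12, 0, 0, 0, 0, 0, -0.12])

```text
clock: 14.93
tcp_pos: [0.5319, 0.0943, 0.11]
orientation: [0.001, 0.191, 0.982, 0.0]
wrist_force: [-2.0, -1.5, 9.9]
finger_gap: 0.043
grip_force: 42.2
```

```bash
python3 -c "
from h import *
s=status.get_state();print(s['ft_torque'],s['tcp_pos'],s['orientation'])"
```

```text
[-0.32735867  0.38199316 -0.1457281 ] [0.53194129 0.09431478 0.11001395] [1.36569216e-03 1.91048959e-01 9.81579558e-01 2.42064073e-05]
```

>>> apply_moves(moves=[0, 0, 0, 0, 0, -0.05, 0, 0, 0, 0, 0, -0.08, 0, 0, 0, 0, 0, -0.08])

```text
clock: 15.18
tcp_pos: [0.5318, 0.0943, 0.11]
orientation: [0.001, 0.23, 0.973, -0.0]
wrist_force: [-1.5, -1.9, 10.4]
finger_gap: 0.0434
grip_force: 42.4
```

```bash
python3 -c "
from h import *
s=status.get_state();print(s['ft_torque'],s['tcp_pos'],s['orientation'])"
```

```text
[-0.31922339  0.43457934 -0.13886056] [0.53177445 0.09425628 0.10999831] [ 1.24337408e-03  2.29616862e-01  9.73280303e-01 -5.59421992e-05]
```

>>> apply_moves(moves=[0, 0, 0, 0, 0, -0.05, 0, 0, 0, 0, 0, -0.08, 0, 0, 0, 0, 0, -0.08])

```text
clock: 15.43
tcp_pos: [0.5314, 0.0942, 0.11]
orientation: [0.001, 0.268, 0.963, -0.0]
wrist_force: [-3.0, -2.5, 10.8]
finger_gap: 0.0432
grip_force: 43.1
```

```bash
python3 -c "
from h import *
s=status.get_state();print(s['ft_torque'],s['tcp_pos'],s['orientation'])"
```

```text
[-0.49526178  0.60402085  0.11833302] [0.53142456 0.09422085 0.10999546] [ 9.76720608e-04  2.68083781e-01  9.63395090e-01 -1.79349578e-04]
```

>>> apply_moves(moves=[0, 0, 0, 0, 0, -0.05, 0, 0, 0, 0, 0, -0.08, 0, 0, 0, 0, 0, -0.08])

```text
clock: 15.68
tcp_pos: [0.5312, 0.0943, 0.11]
orientation: [0.001, 0.306, 0.952, -0.0]
wrist_force: [-3.6, -2.6, 11.5]
finger_gap: 0.0428
grip_force: 44.4
```

```bash
python3 -c "
from h import *
s=status.get_state();print(s['ft_torque'],s['tcp_pos'],s['orientation'])"
```

```text
[-0.46973993  0.73951173  0.53661204] [0.53118533 0.09425937 0.11000752] [ 8.29396284e-04  3.05900239e-01  9.52063173e-01 -2.67059507e-04]
```

Resistance is now rising (0.54 N·m) with z steady: the flange is down and turning has stiffened. Letting go and rising straight up.

>>> apply_moves(moves=[0, 0, 0.02, 0, 0, 0, 0, 0, 0.02, 0, 0, 0, 0, 0, 0.02, 0, 0, 0, 0, 0, 0.02, 0, 0, 0, 0, 0, 0.02, 0, 0, 0, 0, 0, 0.02, 0, 0, 0, 0, 0, 0.02, 0, 0, 0, 0, 0, 0.02, 0, 0, 0, 0, 0, 0.02, 0, 0, 0], claw=100)

```text
clock: 16.43
tcp_pos: [0.531, 0.0946, 0.109]
orientation: [0.0, 0.308, 0.951, 0.0]
wrist_force: [-0.0, 0.5, -0.3]
finger_gap: 0.0855
grip_force: 0.0
```

>>> apply_moves(moves=[0, 0, 0.5, 0, 0, 0, 0, 0, 1, 0, 0, 0, 0, 0, 2, 0, 0, 0, 0, 0, 3, 0, 0, 0, 0, 0, 4, 0, 0, 0, -1, 0, 5, 0, 0, 0, -2, 0, 5.5, 0, 0, 0, -2, 0, 5.5, 0, 0, 0, -2, 0, 5.5, 0, 0, 0, -2, 0, 5.5, 0, 0, 0])

```text
clock: 17.27
tcp_pos: [0.4813, 0.0946, 0.2465]
orientation: [0.0, 0.308, 0.951, 0.0]
wrist_force: [-0.0, -0.4, -0.5]
finger_gap: 0.085
grip_force: 0.0
```

```bash
python3 - <<'E'
from h import *
i=grab('wrist','w3');s=grab('scene','s3');print(proj('w3',[.531,.094,.121]),proj('s3',[.531,.094,.121]))
u,v=proj('w3',[.531,.094,.121])[0].astype(int);v=max(v,110);u=max(u,110)
cv2.imwrite('pics/c4.png',np.hstack([cv2.resize(i[v-110:v+110,u-110:u+110],(400,400)),cv2.resize(s[210:290,290:370],(400,400),interpolation=cv2.INTER_CUBIC)]))
E
```

```text
[[361.67249768 282.83313124]] [[329.98153846 246.10760954]]
```

View pics/c4.png

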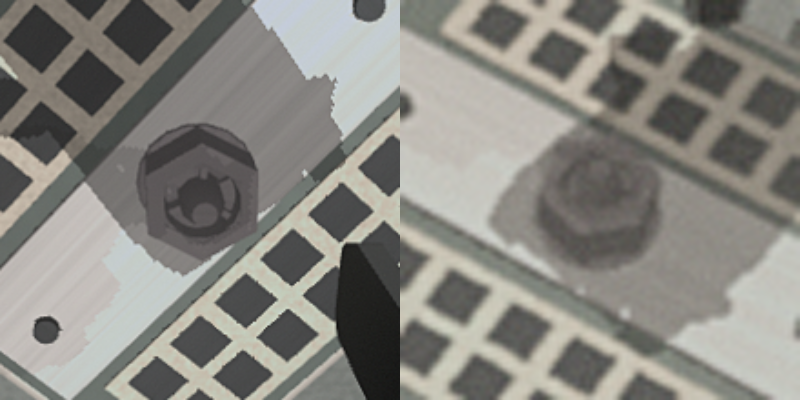

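The nut sits flat on the plate, centred at crop (200,200) with the stud inside its bore. The gripper is clear.

```bash
python3 -c "
from workcell import job
print(job.hand_in())"
```

```text
the job is handed in; nothing more can be done
None
```

The nut is on the stud: it was backed off until the thread dropped in, run down clockwise until its flange lay flat on the plate, then released. The job was handed in with about 17 s on the clock, and the hand-in gave no verdict.

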